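Swap the expired standard behind the reagent bottles

ROBOT

A 7-joint arm with a two-finger parallel gripper is mounted at the origin on a cart in front of the work surface, level with it; the furniture and walls round the work are solid. World frame = base frame: x ahead of the robot, y to its left, z up, the work surface at z = 0. Lengths are in m, angles in rad, forces in N, time in s.
With the tool pointing down it reaches from about 0.425 to 0.8 m from the base axis. Payload 8.3 kg.
Tool frame: the origin (TCP) lies on the mounting face of the last link; the fingertips stand 173 mm ahead of it and the grasp point (between the pads) lies r.pinch_z ahead of it (r.pinch_z is the distance from the TCP to the grasp point, in m); z points along the fingers, y is the line along which they close (so a half turn about z gives the same grasp; the last joint's range is limited). The gripper opens to 85 mm and grips with 20 to 120 N. Pads are 22 mm wide; open, the fingers measure 114 mm over their backs; the gripper's body (76 mm by 85 mm) begins 54 mm behind the grasp point. The pads swing forward as they close: fully open they stand 13 mm farther back than shut.
Start: joints at [-1.201, 0.383, 0.016, 1.37, -0.006, 1.388, -0.046], TCP at [0.262, 0.567, 0.405] pointing down, gripper open.
Joint ranges: [-2.95, 2.95], [-0.25, 2.06], [-1.52, 1.56], [0.18, 2.33], [-1.44, 4.58], [0.02, 2.06], [-3.01, 3.01]. Speed limits (rad/s): [2.39, 2.39, 3.01, 3.01, 3.14, 3.14, 3.14].

INTERFACE

Orientations are given as a rotation vector (axis times angle).
In Python, from plant import r gives the robot as it stands. The module is installed in compiled form; this text tells all that it offers.
- The arm moves only by the tool play_rows, never from a script. Its arguments are lists of equal length, an entry for each row: "grip": the closure, from 0 (fully open) to 1 (shut); "dp": the shift along the tool's x, y, z in mm, a list of three; "angular": the turn, a rotation vector about the tool's x, y, z in degrees, a list of three. In form: {"grip": [grip, ...], "dp": [[dx, dy, dz], ...], "angular": [[ax, ay, az], ...]}. A call has 1 to 20 rows; each row is the pose to reach, as a shift and turn from the pose commanded when the call began, along the tool's axes at that moment; what a row does not reach only later rows make up. A row lasts 1/8 s, in which the tool goes at most 62.5 mm and 10.7 degrees, less where a joint would pass 70% of its speed; a pose out of reach is approached as far as the arm can. A call with a gripper value outside its range is refused whole. The fingers move at their own pace and stop on an object; "newtons" is the grip in N (left out, the last holds). Time passes only in rows, so rows that repeat a pose let the fingers close. It gives the time, the measured TCP pose, the force, the opening and the grip force at its end, in the units of the state.
- r.get_state(): the state, without advancing time (a new reading comes with each control period).
- r.camera(name): name is "side" or "top" or "wrist"; returns (picture, depth): 480x640x3 uint8, blue, green, red; 480x640 float32, m along the optical axis (not along the pixel's ray), 0 where there is no reading.
- r.camera_info(name): a dict with "fx", "fy", "cx", "cy" (pixels), "R" (3x3) and "t" (3): a world point X has camera coordinates R X + t; the wrist camera has in their place "hand_eye" (4x4, takes a point from camera to tool coordinates, whose origin is the TCP and whose axes are the flange's). Camera axes: x right, y down, z forward; pixel columns grow to the right and rows downward; lengths in m; the calibration is good to about 2 mm. A picture is of the moment at which its call begins: read the wrist's pose just before it. camera_info takes no time and is no camera call.
- r.sign_off(): hands the job in; it is judged then, once.
The state is a dict: "time_s": time; "joint_positions": joint angles; "joint_velocities": joint speeds; "tau": joint torques, N m; "eef_pos": TCP position; "tcp_rot": TCP orientation; "contact_force": force on the tool from outside, world axes, zero at the start; "wrist_torque": the same for the moment, N m; "gripper_width": opening from 0.0 (shut) to 1.0 (fully open); "finger_force": force on a finger pad.
Only numpy, scipy, OpenCV 4.12 (cv2) and the standard library are available. Lean on these libraries where they do the work, as an engineer would, in place of code of your own. Each camera call takes 0.05 s, during which the arm holds its last target. There are 200 camera calls.

TASK

The little brown bottle with the red dot on its cap, on the yellow mat behind the two big reagent bottles, has expired. First clear both big bottles to the light grey parts tray at the side, then stand the expired bottle in the red tray, and after that stand the fresh little bottle (blue dot on its cap) in its place on the middle of the yellow mat. Last of all, put each big bottle back on the middle of the very mat it came from; keep every bottle upright throughout.

Things in the scene. Friction and masses are not known exactly. Their poses are not given: they have to be found in the camera images.
- white_bottle_center (a point): Loose round white reagent bottle with a blue screw cap, 66 mm in diameter, 135 mm tall with its cap. Mass about 0.3 kg. This point is on its axis, half-way up (67.5 mm above its underside); z is its axis, up. The body is straight up to about 80 mm; the cap is 40 mm wide, from 116 to 135 mm above the underside. At the start it stands on the middle of one of the two large green mats, left or right by chance.
- brown_bottle_center (a point): Loose round brown reagent bottle with a black screw cap, 62 mm in diameter, 128 mm tall with its cap. Mass about 0.3 kg. This point is on its axis, half-way up (64 mm above its underside); z is its axis, up. The body is straight up to about 80 mm; the cap is 37 mm wide, from 110 to 128 mm above the underside. At the start it stands on the middle of the other large green mat.
- old_standard_center (a point): The expired standard: loose little round brown bottle with a white cap that has a red dot on top, 28 mm in diameter, 62 mm tall with its cap (straight body up to about 38 mm, cap 16 mm wide from 53 to 62 mm). This point is on its axis, half-way up (31 mm above its underside). At the start it stands on the yellow mat behind the two big bottles.
- fresh_standard_center (a point): The fresh standard: the same little bottle (28 mm in diameter, 62 mm tall, cap 16 mm wide from 53 to 62 mm) but with a blue dot on top of its white cap; point on its axis, half-way up (31 mm above its underside). At the start it stands on the worktop beyond the red tray.
- left_mat: Fixed round green bottle mat, 88 mm in diameter, 3 mm thick, the left one as the robot sees it. Origin at the centre of its underside, on the worktop.
- right_mat: Fixed round green bottle mat, 88 mm in diameter, 3 mm thick, the right one as the robot sees it. Origin at the centre of its underside, on the worktop. The two green mats are 108 mm apart, centre to centre.
- small_mat: Fixed round yellow mat, 52 mm in diameter, 3 mm thick, about 45 mm behind the line of the two green mats and half-way between them. Origin at the centre of its underside, on the worktop.
- side_tray: Fixed shallow light grey parts tray, the side area for the big bottles, 160 mm (its x) by 240 mm (its y) and 22 mm high; floor and walls 2 mm thick. Origin at the centre of its underside; its long side y points roughly away from or towards the robot. It lies left or right of the mats by chance; both big bottles fit one behind the other along its y.
- red_tray: Fixed square red open tray, 100 by 100 mm, 18 mm high, floor and walls 3 mm thick. Origin at the centre of its underside, x and y along its sides. It lies on the other side of the mats from the parts tray.
There are look-alikes about, which are no part of the job. Leave any pink or turquoise look-alike of the part that bears white_bottle_center alone.

How it is judged:
By the outcome, as a careful person would: the job done as asked, in the order asked, and still so for the second after the job is handed in, with the robot touching nothing.
It also fails if it takes over 134 s, if anything falls off the work surface, if the arm or the gripper's body presses on something with over 40 N, if the wrist force passes 120 N, or if a joint passes its speed limit or range.

## Working session

There is one attempt and no reset: what is moved stays moved. The work goes in short steps, Python scripts to look and compute and a tool call to move; the robot and the scene stay as the last step left them, time stands still between calls to the robot, and variables do not carry over. Pictures are saved under pics/ and viewed, at most 14 in all, crops included, and the job is handed in when it is done.

Besides the shell and the picture viewer there is one more tool, called after "Emit:" as name(argument=value, ...) on one line, values as JSON. play_rows: Moves the arm, as the interface text tells. Its arguments: {"type":"object","properties":{"grip":{"type":"array"},"dp":{"type":"array"},"angular":{"type":"array"},"newtons":{"type":"number"}},"required":["grip","dp","angular"]}

```bash
mkdir -p pics; cat > h.py <<'E'
import numpy as np, cv2
from scipy.spatial.transform import Rotation as Ro
from plant import r
def cam(n):
    s=r.get_state(); p,d=r.camera(n); i=r.camera_info(n)
    K=np.array([[i['fx'],0,i['cx']],[0,i['fy'],i['cy']],[0,0,1.]])
    if 'hand_eye' in i:
        T=np.eye(4);T[:3,:3]=Ro.from_rotvec(s['tcp_rot']).as_matrix();T[:3,3]=s['eef_pos'];T=T@np.array(i['hand_eye'])
    else:
        R=np.array(i['R']);T=np.eye(4);T[:3,:3]=R.T;T[:3,3]=-R.T@np.array(i['t'])
    return p,d,K,T
def world(d,K,T):
    v,u=np.mgrid[:480,:640]
    P=np.stack([(u-K[0,2])/K[0,0]*d,(v-K[1,2])/K[1,1]*d,d],-1)
    return P@T[:3,:3].T+T[:3,3]
def proj(X,K,T):
    c=T[:3,:3].T@(np.array(X)-T[:3,3]); return (K@c)[:2]/c[2]
E
python3 - <<'E'
from h import *
print(r.get_state(), r.pinch_z)
for n in ('top','side'):
    p,d,K,T=cam(n); cv2.imwrite(f'pics/{n}0.png',p); np.savez(f'{n}0.npz',p=p,d=d,K=K,T=T); print(n,K,T)
E
```

```text
{'time_s': 0.0, 'joint_positions': array([-1.20087777,  0.38424293,  0.01635494,  1.3711951 , -0.0063031 ,
        1.38822023, -0.04653356]), 'joint_velocities': array([-0.00106675, -0.00106176,  0.00028444,  0.00130016, -0.00027825,
       -0.0005857 ,  0.00066858]), 'tau': array([ 1.26983568e-04, -6.27586770e+01,  8.44208244e-01, -3.71834314e+01,
        1.64544198e-02,  1.42138236e-02,  5.74423325e-06]), 'eef_pos': array([0.26202257, 0.56722628, 0.40365687]), 'tcp_rot': array([-0.67441601, -3.06793281,  0.00310278]), 'contact_force': array([ 0.85373849, -0.68858358, -0.2479696 ]), 'wrist_torque': array([-0.03139784, -0.03199909,  0.02141933]), 'finger_force': 0.0, 'gripper_width': 1.0000296093131542} 0.1547
top [[595.73066763   0.         322.90734505]
 [  0.         595.73066763 238.98268291]
 [  0.           0.           1.        ]] [[-0.01373536 -0.99860828  0.05092003  0.43696704]
 [-0.99960704  0.01495794  0.02370696 -0.03334978]
 [-0.02443562 -0.0505744  -0.99842132  1.17962207]
 [ 0.          0.          0.          1.        ]]
side [[437.13718147   0.         325.14622415]
 [  0.         437.13718147 235.98896924]
 [  0.           0.           1.        ]] [[ 0.99902738 -0.02668614  0.03510189  0.4628251 ]
 [-0.04402059 -0.6495721   0.75902455 -0.78054265]
 [ 0.00254577 -0.75983152 -0.65011506  0.72895318]
 [ 0.          0.          0.          1.        ]]
```

View pics/top0.png

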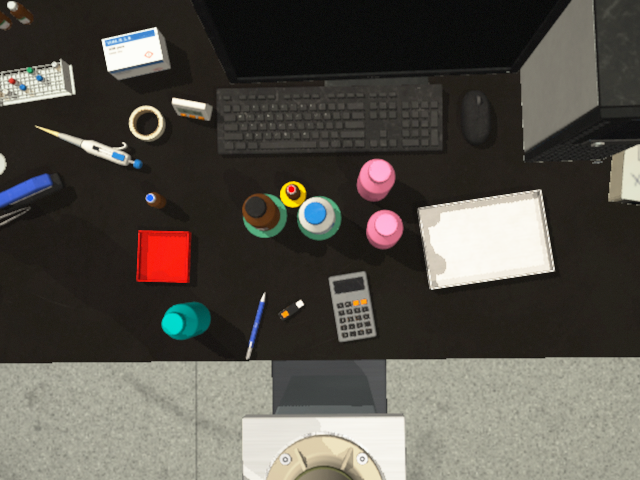

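View pics/side0.png

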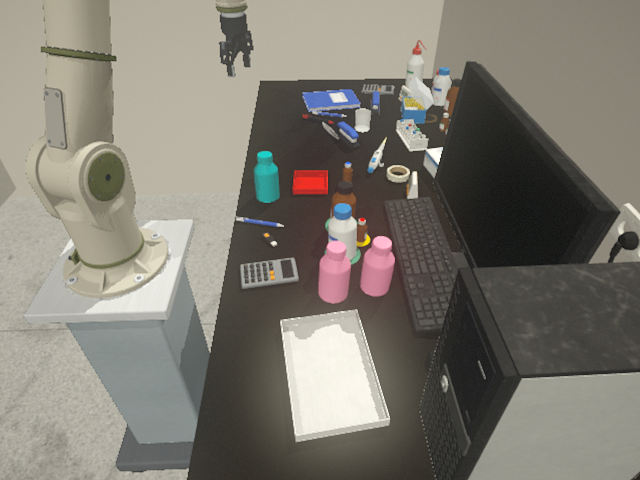

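The top view shows these things that could be confused:
- **White bottle:** blue cap at (316,214). Its look-alikes are pink at (376,180) and (384,229), and turquoise at (185,320).
- **Brown bottle:** black cap at (256,206).
- **Old standard:** red dot at (291,189) on yellow.
- **Fresh standard:** blue dot at (152,199). Other small brown bottles are at (15,10), off the job.

The side tray is on the right at (486,240) and the red tray is at (164,257). Next I'll measure and check with one crop.

```bash
python3 - <<'E'
from h import *
def ld(n):
    z=np.load(n+'0.npz'); return z['p'],z['d'],z['K'],z['T']
p,d,K,T=ld('top'); W=world(d,K,T); hsv=cv2.cvtColor(p,cv2.COLOR_BGR2HSV)
ps,ds,Ks,Ts=ld('side'); Ws=world(ds,Ks,Ts); hs=cv2.cvtColor(ps,cv2.COLOR_BGR2HSV)
def msk(h,lo,hi,box):
    m=cv2.inRange(h,np.array(lo),np.array(hi)); b=np.zeros_like(m); u0,u1,v0,v1=box; b[v0:v1,u0:u1]=1; return (m>0)&(b>0)
def rep(n,m,W):
    P=W[m]; P=P[np.isfinite(P).all(1)]
    print(n,m.sum(),'med',np.median(P,0).round(4),'lo',np.percentile(P,3,0).round(4),'hi',np.percentile(P,97,0).round(4))
rep('whitecap T',msk(hsv,(100,120,80),(125,255,255),(295,345,190,240)),W)
rep('whitecap S',msk(hs,(100,120,60),(125,255,255),(320,365,198,222)),Ws)
rep('reddot T',msk(hsv,(0,150,100),(8,255,255),(280,305,178,200)),W)
rep('reddot S',msk(hs,(0,150,80),(8,255,255),(352,372,212,228)),Ws)
rep('yellow T',msk(hsv,(22,150,100),(35,255,255),(270,315,175,215)),W)
rep('bluedot T',msk(hsv,(100,150,80),(125,255,255),(140,170,185,215)),W)
rep('bluedot S',msk(hs,(100,150,80),(125,255,255),(338,358,158,170)),Ws)
g=msk(hsv,(60,80,60),(90,255,255),(235,350,185,250))
rep('green L',g&(np.mgrid[:480,:640][1]<288),W); rep('green R',g&(np.mgrid[:480,:640][1]>=290),W)
rep('redtray T',msk(hsv,(0,150,80),(8,255,255),(130,200,225,290)),W)
rep('redtray S',msk(hs,(0,150,60),(8,255,255),(285,335,165,200)),Ws)
t=msk(hsv,(0,0,110),(180,60,255),(410,560,185,295)); rep('tray T',t,W)
c=cv2.minAreaRect(np.argwhere(t)[:,::-1].astype(np.float32)); print(c)
# heights at spots (top, then side)
for n,u,v in [('browncap',256,206),('brown',262,200),('tray mid',486,240),('tray rimtop',480,200),('pink1',377,170),('pink2',386,225),('table',320,262),('turq',173,324),('kb',330,145),('calc',352,305)]:
    print(n,np.median(W[v-2:v+3,u-2:u+3].reshape(-1,3),0).round(4))
a=cv2.resize(p[165:250,235:415],None,fx=4,fy=4,interpolation=cv2.INTER_CUBIC); b=cv2.resize(p[180:220,130:180],None,fx=4,fy=4,interpolation=cv2.INTER_CUBIC)
o=np.zeros((a.shape[0]+b.shape[0],a.shape[1],3),np.uint8); o[:a.shape[0]]=a; o[a.shape[0]:,:b.shape[1]]=b
cv2.imwrite('pics/crop1.png',o)
E
```

```text
whitecap T 364 med [0.5361 0.0048 0.1368] lo [ 0.5202 -0.0112  0.1309] hi [0.5522 0.0207 0.1404]
whitecap S 224 med [ 0.536  -0.0055  0.1375] lo [ 0.5189 -0.0141  0.1212] hi [0.5533 0.017  0.1407]
reddot T 30 med [0.5894 0.0522 0.0641] lo [0.5852 0.0479 0.0599] hi [0.5957 0.0563 0.0679]
reddot S 13 med [0.5914 0.055  0.0661] lo [0.5869 0.0481 0.0647] hi [0.5966 0.0585 0.0681]
yellow T 381 med [0.5829 0.0535 0.0017] lo [ 0.5638  0.0309 -0.0033] hi [0.6116 0.077  0.0422]
bluedot T 30 med [0.5779 0.3213 0.0618] lo [0.5727 0.3165 0.0586] hi [0.5827 0.3263 0.0656]
bluedot S 7 med [0.5789 0.3216 0.0651] lo [0.5747 0.3138 0.0626] hi [0.5829 0.3269 0.0673]
green L 550 med [0.5262 0.0909 0.0014] lo [ 0.5047  0.0691 -0.0032] hi [0.5843 0.1488 0.0062]
green R 464 med [ 0.5195 -0.0157  0.0017] lo [ 0.4972 -0.0398 -0.0035] hi [0.5806 0.0437 0.006 ]
redtray T 2765 med [0.4678 0.3126 0.0025] lo [ 0.4198  0.2611 -0.0026] hi [0.516  0.3593 0.0185]
redtray S 843 med [0.4675 0.3153 0.0052] lo [0.4193 0.2586 0.001 ] hi [0.5162 0.3615 0.0195]
tray T 10526 med [ 0.4916 -0.3251  0.0011] lo [ 0.4123 -0.4389 -0.0034] hi [ 0.572  -0.2087  0.0205]
((485.5309143066406, 239.0802459716797), (83.7494125366211, 127.36852264404297), 81.4163818359375)
browncap [0.5511 0.1097 0.129 ]
brown [0.5616 0.1004 0.1278]
tray mid [ 0.4903 -0.3268  0.0007]
tray rimtop [ 0.5695 -0.3151  0.0033]
pink1 [ 0.6106 -0.1057  0.1337]
pink2 [ 0.5132 -0.1196  0.1339]
table [ 0.4516  0.0011 -0.0017]
turq [0.3448 0.2566 0.1351]
kb [ 0.6817 -0.0222  0.0145]
calc [ 0.3668 -0.0606  0.012 ]
```

View pics/crop1.png

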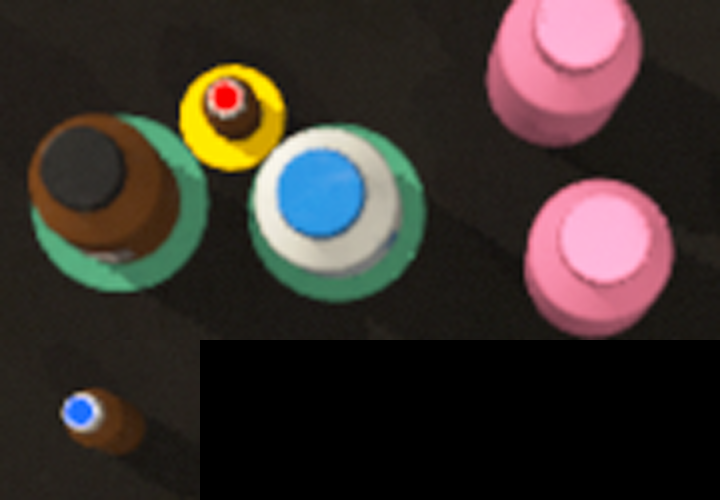

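The crop confirms the choice: blue cap on white at (316,213), black cap on brown at (256,207), red dot on the yellow mat at (291,189), and blue dot on the fresh bottle at (150,199). The pink ones stay untouched. Next I'll work out the mat centres and the move helper.

```bash
cat >> h.py <<'E'
def plan(x,y,z,yaw_deg):
    """dp mm, turn about tool z in deg so that the pinch is at x,y,z, tool down, closing line at azimuth yaw"""
    s=r.get_state(); R=Ro.from_rotvec(s['tcp_rot']).as_matrix()
    dp=R.T@(np.array([x,y,z+r.pinch_z])-s['eef_pos'])*1000
    yt=np.degrees(np.arctan2(R[1,1],R[0,1])); dyaw=(yt-yaw_deg+90)%180-90
    tz=np.array([np.cos(0),0]);Rt=np.stack([[np.sin(np.radians(yt-dyaw)),-np.cos(np.radians(yt-dyaw)),0],[np.cos(np.radians(yt-dyaw)),np.sin(np.radians(yt-dyaw)),0],[0,0,-1]],1)
    print('t',s['time_s'].__round__(2),'pinch',(s['eef_pos']+R[:,2]*r.pinch_z).round(4),'yaw',yt.round(1),'dp',dp.round(1),'ang',np.degrees(Ro.from_matrix(R.T@Rt).as_rotvec()).round(1),'w',round(s['gripper_width'],3),'q',s['joint_positions'].round(2))
def ray(u,v,K,T,z):
    c=T[:3,:3]@np.array([(u-K[0,2])/K[0,0],(v-K[1,2])/K[1,1],1]); k=(z-T[2,3])/c[2]; return T[:3,3]+k*c
E
python3 - <<'E'
from h import *
z=np.load('top0.npz'); K,T=z['K'],z['T']
for n,u,v,h in [('Lmat',264.6,215.4,.003),('Rmat',319.1,217.9,.003),('yel',292.7,194,.003),('wcap',315.2,212.8,.138),('bcap',255.5,206.5,.131),('old',290.9,189.1,.065),('fresh',149.6,199.4,.062)]: print(n,ray(u,v,K,T,h).round(4))
plan(.536,.005,.27,0)
E
```

```text
Lmat [0.5456 0.1098 0.003 ]
Rmat [0.5389 0.0016 0.003 ]
yel [0.5874 0.0534 0.003 ]
wcap [0.5363 0.0043 0.138 ]
bcap [0.5499 0.1103 0.131 ]
old [0.5888 0.0522 0.065 ]
fresh [0.5742 0.3213 0.062 ]Traceback (most recent call last):
  File "<stdin>", line 4, in <module>
  File "h.py", line 24, in plan
    print('t',s['time_s'].__round__(2),'pinch',(s['eef_pos']+R[:,2]*r.pinch_z).round(4),'yaw',yt.round(1),'dp',dp.round(1),'ang',np.degrees(Ro.from_matrix(R.T@Rt).as_rotvec()).round(1),'w',round(s['gripper_width'],3),'q',s['joint_positions'].round(2))
                                                                                                                                            ~~~~~~~~~~~~~~^^^^^^^^
  File "scipy/spatial/transform/_rotation.pyx", line 1143, in scipy.spatial.transform._rotation.Rotation.from_matrix
ValueError: Non-positive determinant (left-handed or null coordinate frame) in rotation matrix 0: [[-4.19364728e-01 -9.07817836e-01  3.17777021e-05]
 [-9.07816479e-01  4.19364160e-01  1.71527677e-03]
 [ 1.57048528e-03 -6.90478255e-04  9.99998528e-01]].
```

```bash
python3 - <<'E'
s=open('h.py').read().split('\n')
o=[]
for l in s:
    if l.strip().startswith('tz='):
        l="    a=np.radians(yt-dyaw); Rt=np.array([[-np.sin(a),np.cos(a),0],[np.cos(a),np.sin(a),0],[0,0,-1]])"
    o.append(l)
open('h.py','w').write('\n'.join(o))
E
python3 -c "
from h import *
plan(.536,.005,.28,0); print(r.camera_info('wrist')['hand_eye'])"
```

```text
t 0.1 pinch [0.2619 0.567  0.2491] yaw 65.2 dp [-484.5 -395.6  -30.2] ang [-0.1  0.1 65.2] w 1.001 q [-1.2   0.38  0.02  1.37 -0.01  1.39 -0.05]
[[ 9.80723088e-04 -9.45757342e-01 -3.24872419e-01  8.49319718e-02]
 [ 9.99999515e-01  8.97196354e-04  4.06906113e-04  1.93064448e-03]
 [-9.33600945e-05 -3.24872660e-01  9.45757763e-01  3.14416551e-02]
 [ 0.00000000e+00  0.00000000e+00  0.00000000e+00  1.00000000e+00]]
```

Emit:
play_rows(grip=[0,0,0,0,0,0,0,0,0,0,0,0,0,0], dp=[[-40,-33,-30],[-80,-66,-30],[-120,-99,-30],[-165,-135,-30],[-210,-171,-30],[-255,-208,-30],[-300,-245,-30],[-345,-282,-30],[-390,-318,-30],[-435,-355,-30],[-470,-384,-30],[-484,-396,-30],[-484,-396,-30],[-484,-396,-30]], angular=[[0,0,5],[0,0,11],[0,0,17],[0,0,23],[0,0,29],[0,0,35],[0,0,41],[0,0,47],[0,0,53],[0,0,59],[0,0,63],[0,0,65.2],[0,0,65.2],[0,0,65.2]])

```text
time_s: 1.85
eef_pos: [0.5351, 0.0069, 0.4344]
tcp_rot: [-2.217, -2.225, 0.0]
contact_force: [0.5, 0.8, 0.4]
gripper_width: 0.999
finger_force: 0.0
```

```bash
python3 - <<'E'
from h import *
plan(.536,.005,.13,0)
p,d,K,T=cam('wrist'); cv2.imwrite('pics/w1.png',p); W=world(d,K,T)
np.savez('w1.npz',p=p,d=d,K=K,T=T)
print(K,T[:3,3])
for n,X in [('w',(.536,.004,.138)),('b',(.55,.110,.131)),('old',(.589,.052,.065))]: print(n,proj(X,K,T).round(1))
E
```

```text
t 1.85 pinch [0.535  0.007  0.2797] yaw 0.2 dp [ -2.    1.  149.7] ang [-0.1 -0.   0.2] w 0.999 q [-0.55  0.19  0.56  1.59 -0.1   1.4   0.02]
[[366.4958534    0.         319.86360781]
 [  0.         366.4958534  238.02961167]
 [  0.           0.           1.        ]] [0.53458649 0.09295013 0.40297758]
w [321.5 235.7]
b [342.8  86.3]
old [379.9 160.4]
```

View pics/w1.png

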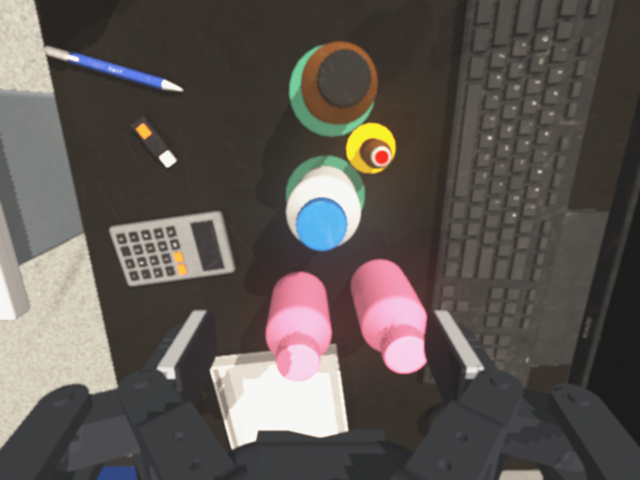

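The wrist view shows the white cap at (322,224), the brown cap at (344,78), the red dot at (381,157), the mats, and the pink pair at (300,320) and (390,310). The cap blobs include their near sides, so I'll use the depth points of the cap tops only.

```bash
cat >> h.py <<'E'
def cyl(W,x,y,z0,z1,rad=.04):
    m=(abs(W[...,0]-x)<rad)&(abs(W[...,1]-y)<rad)&(W[...,2]>z0)&(W[...,2]<z1)
    P=W[m]; c,rr=cv2.minEnclosingCircle(P[:,:2].astype(np.float32)) if len(P)>3 else ((0,0),0)
    lo,hi=np.percentile(P,[2,98],axis=0); return len(P),((lo+hi)/2).round(4),(hi-lo).round(4),np.array(c).round(4),round(rr,4),np.median(P[:,2]).round(4)
E
python3 - <<'E'
from h import *
z=np.load('w1.npz'); W=world(z['d'],z['K'],z['T']); p=z['p']
for n,a in [('w',(.536,.004,.128,.16)),('b',(.55,.110,.120,.15)),('old',(.589,.052,.056,.08,.02))]: print(n,cyl(W,*a))
z0=np.load('top0.npz'); W0=world(z0['d'],z0['K'],z0['T'])
for n,a in [('w',(.536,.004,.128,.16)),('b',(.55,.110,.120,.15)),('old',(.589,.052,.056,.08,.02)),('fresh',(.576,.321,.05,.08,.02))]: print('top',n,cyl(W0,*a))
for n,X in [('Rmat',(.5389,.0016,.003)),('L',(.5456,.1098,.003)),('y',(.5872,.053,.003))]:
    print(n,[proj(np.array(X)+d,z['K'],z['T']).round(1).tolist() for d in [np.array([q*np.cos(t),q*np.sin(t),0]) for q in [.026 if n=='y' else .044] for t in (0,np.pi/2,np.pi,-np.pi/2)]])
hsv=cv2.cvtColor(p,cv2.COLOR_BGR2HSV)
for lo,hi in (((60,80,60),(90,255,255)),((22,150,100),(35,255,255))):
    m=cv2.inRange(hsv,lo,hi); n,_,st,_=cv2.connectedComponentsWithStats(m); print(st[1:][st[1:,4]>150])
E
```

```text
w (2095, array([0.5355, 0.0116, 0.1349]), array([0.035 , 0.0354, 0.0081]), array([0.5354, 0.0108]), 0.0204, np.float64(0.1371))
b (2475, array([0.5504, 0.1148, 0.128 ]), array([0.0335, 0.0335, 0.0065]), array([0.5506, 0.1152]), 0.0193, np.float64(0.1296))
old (313, array([0.5893, 0.0551, 0.0625]), array([0.0159, 0.0161, 0.0083]), array([0.5897, 0.0549]), 0.0091, np.float64(0.0646))
top w (397, array([0.5379, 0.0063, 0.1357]), array([0.0353, 0.0352, 0.0096]), array([0.5381, 0.007 ]), 0.0204, np.float64(0.1368))
top b (355, array([0.5508, 0.1123, 0.1275]), array([0.0337, 0.0337, 0.011 ]), array([0.5511, 0.1122]), 0.0192, np.float64(0.1286))
top old (69, array([0.5894, 0.0527, 0.0632]), array([0.0152, 0.0166, 0.0093]), array([0.5894, 0.0531]), 0.009, np.float64(0.0633))
top fresh (80, array([0.5785, 0.3209, 0.058 ]), array([0.0164, 0.0156, 0.0144]), array([0.5786, 0.3216]), 0.0092, np.float64(0.0608))
Rmat [[363.2, 199.4], [324.0, 159.1], [284.2, 199.0], [323.4, 236.6]]
L [[374.4, 95.2], [331.8, 46.8], [287.9, 94.8], [330.5, 139.7]]
y [[393.7, 152.3], [370.5, 126.8], [345.0, 152.1], [368.2, 176.6]]
[[ 289   46   84   90 1415]
 [ 286  157   37   42  380]
 [ 321  156   27   14  201]]
[[ 347  122   48   51 1065]]
```

Emit:
play_rows(grip=[0,0,0,0,0], dp=[[2,1,50],[2,1,90],[2,1,90],[2,1,90],[2,1,90]], angular=[[0,0,0],[0,0,0],[0,0,0],[0,0,0],[0,0,0]])

```text
time_s: 2.52
eef_pos: [0.537, 0.0072, 0.3468]
tcp_rot: [2.219, 2.221, 0.004]
contact_force: [-0.6, -0.0, -0.2]
gripper_width: 1.001
finger_force: 0.0
```

```bash
python3 - <<'E'
from h import *
plan(.537,.0075,.130,0)
p,d,K,T=cam('wrist'); W=world(d,K,T); plan(.537,.0075,.13,0)
for n,a in [('w',(.536,.008,.128,.16)),('b',(.55,.110,.120,.15)),('old',(.589,.052,.056,.08,.02))]: print(n,cyl(W,*a))
z=r.camera('top'); 
E
```

```text
t 2.52 pinch [0.5375 0.0073 0.1921] yaw 0.0 dp [ 0.3 -0.2 62.1] ang [ 0.2 -0.   0. ] w 1.001 q [-0.54  0.25  0.55  1.72 -0.14  1.21  0.05]
t 2.58 pinch [0.5374 0.0071 0.1918] yaw 0.0 dp [ 0.5 -0.1 61.8] ang [ 0.2 -0.   0. ] w 0.999 q [-0.54  0.25  0.55  1.72 -0.14  1.21  0.05]
w (4158, array([0.5355, 0.0121, 0.1343]), array([0.0352, 0.0353, 0.0089]), array([0.5354, 0.0112]), 0.0205, np.float64(0.137))
b (5526, array([0.5504, 0.1149, 0.1282]), array([0.0333, 0.0331, 0.006 ]), array([0.5508, 0.1151]), 0.0194, np.float64(0.1296))
old (557, array([0.5891, 0.0554, 0.0621]), array([0.0156, 0.0159, 0.0085]), array([0.5895, 0.0549]), 0.0092, np.float64(0.0646))
```

Emit:
play_rows(grip=[0,0,0,0,0.9,0.9,0.9,0.9,0.9,0.9,0.9,0.9], dp=[[2,-1,30],[2,-1,58],[2,-1,58],[2,-1,58],[2,-1,58],[2,-1,58],[2,-1,58],[2,-1,58],[2,-1,58],[2,-1,58],[2,-1,58],[2,-1,58]], angular=[[0,0,0],[0,0,0],[0,0,0],[0,0,0],[0,0,0],[0,0,0],[0,0,0],[0,0,0],[0,0,0],[0,0,0],[0,0,0],[0,0,0]], newtons=70)

```text
time_s: 4.12
eef_pos: [0.5359, 0.0089, 0.2876]
tcp_rot: [2.221, 2.221, 0.002]
contact_force: [0.5, 0.4, 5.8]
gripper_width: 0.433
finger_force: 70.3
```

```bash
python3 - <<'E'
from h import *
plan(.537,.009,.134,0)
plan(.480,-.385,.31,0)
z0=np.load('top0.npz'); W0=world(z0['d'],z0['K'],z0['T'])
m=(abs(W0[...,0]-.49)<.12)&(abs(W0[...,1]+.325)<.15)&(W0[...,2]>.013)&(W0[...,2]<.03)
P=W0[m][:,:2].astype(np.float32); print(cv2.minAreaRect(P),cv2.boxPoints(cv2.minAreaRect(P)).round(3).tolist())
m=(abs(W0[...,0]-.47)<.08)&(abs(W0[...,1]-.31)<.08)&(W0[...,2]>.011)&(W0[...,2]<.025)
P=W0[m][:,:2].astype(np.float32); print(cv2.minAreaRect(P))
E
```

```text
t 4.12 pinch [0.5362 0.009  0.1329] yaw 0.0 dp [ 0.1  1.1 -1.1] ang [ 0.1 -0.   0. ] w 0.433 q [-0.53  0.31  0.54  1.8  -0.18  1.09  0.08]
t 4.12 pinch [0.5362 0.009  0.1329] yaw 0.0 dp [-393.8  -55.6 -177.3] ang [ 0.1 -0.   0. ] w 0.433 q [-0.53  0.31  0.54  1.8  -0.18  1.09  0.08]
((0.49271899461746216, -0.32074588537216187), (0.16028834879398346, 0.24173827469348907), 7.694894790649414) [[0.3970000147819519, -0.21199999749660492], [0.42899999022483826, -0.45100000500679016], [0.5879999995231628, -0.4300000071525574], [0.5559999942779541, -0.1899999976158142]]
((0.4686306416988373, 0.311183899641037), (0.10197696834802628, 0.10004035383462906), 87.90863037109375)
```

Emit:
play_rows(grip=[0.9,0.9,0.9,0.9,0.9,0.9,0.9,0.9,0.9,0.9,0.9,0.9,0.9,0.9,0.9,0.9,0.9,0.9], dp=[[0,0,-10],[0,0,-40],[0,0,-80],[0,0,-125],[0,0,-165],[0,0,-185],[-15,0,-190],[-50,-5,-190],[-90,-9,-190],[-135,-13,-190],[-180,-17,-190],[-225,-21,-190],[-270,-25,-190],[-310,-29,-190],[-345,-33,-190],[-370,-36,-190],[-385,-36,-190],[-387,-36,-190]], angular=[[0,0,0],[0,0,0],[0,0,0],[0,0,0],[0,0,0],[0,0,0],[0,0,0],[0,0,0],[0,0,0],[0,0,0],[0,0,0],[0,0,0],[0,0,0],[0,0,0],[0,0,0],[0,0,0],[0,0,0],[0,0,0]])

```text
time_s: 6.38
eef_pos: [0.4989, -0.3791, 0.4758]
tcp_rot: [-2.222, -2.218, 0.002]
contact_force: [-0.4, -0.6, -4.2]
gripper_width: 0.433
finger_force: 71.1
```

```bash
python3 - <<'E'
from h import *
p,d,K,T=cam('side'); cv2.imwrite('pics/s2.png',p[100:460,220:520])
plan(.500,-.378,.132,0)
E
```

```text
t 6.42 pinch [ 0.4992 -0.3783  0.3213] yaw -0.0 dp [  0.3   0.9 189.3] ang [-0.1 -0.  -0. ] w 0.429 q [ 0.09  0.44  0.77  1.26 -0.3   1.56  0.81]
```

View pics/s2.png

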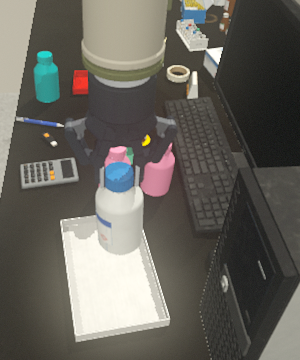

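The bottle hangs upright from its cap at about (120,205) in the crop, above the tray. Lowering it now.

Emit:
play_rows(grip=[0.9,0.9,0.9,0.9,0.9,0.9,0.9,0.9,0.9,0.9,0.9], dp=[[0,1,20],[0,1,60],[0,1,105],[0,1,145],[0,1,170],[0,1,180],[0,1,185],[0,1,188],[0,1,189],[0,1,189],[0,1,189]], angular=[[0,0,0],[0,0,0],[0,0,0],[0,0,0],[0,0,0],[0,0,0],[0,0,0],[0,0,0],[0,0,0],[0,0,0],[0,0,0]])

```text
time_s: 7.8
eef_pos: [0.5005, -0.3782, 0.2881]
tcp_rot: [2.221, 2.221, 0.0]
contact_force: [-1.0, 0.1, -4.1]
gripper_width: 0.435
finger_force: 71.1
```

Emit:
play_rows(grip=[0.9,0.9,0.9,0.9], dp=[[0,0,1],[0,0,2],[0,0,2],[0,0,2]], angular=[[0,0,0],[0,0,0],[0,0,0],[0,0,0]])

```text
time_s: 8.3
eef_pos: [0.5005, -0.3785, 0.2869]
tcp_rot: [2.22, 2.22, 0.001]
contact_force: [-1.6, 1.8, 5.1]
gripper_width: 0.433
finger_force: 71.9
```

Emit:
play_rows(grip=[0.45,0.2,0,0,0,0,0,0,0,0,0,0,0,0,0,0,0,0,0], dp=[[0,0,0],[0,0,0],[0,0,0],[0,0,-20],[0,0,-55],[0,0,-80],[30,3,-80],[80,8,-80],[140,14,-80],[200,20,-80],[260,26,-80],[320,32,-80],[380,38,-80],[430,44,-80],[470,48,-80],[490,50,-80],[492,50,-80],[492,50,-50],[492,50,-50]], angular=[[0,0,0],[0,0,0],[0,0,0],[0,0,0],[0,0,0],[0,0,0],[0,0,0],[0,0,0],[0,0,0],[0,0,0],[0,0,0],[0,0,0],[0,0,0],[0,0,0],[0,0,0],[0,0,0],[0,0,0],[0,0,0],[0,0,0]])

```text
time_s: 10.68
eef_pos: [0.5498, 0.1114, 0.3343]
tcp_rot: [-2.224, -2.217, 0.006]
contact_force: [-0.2, -0.2, 1.5]
gripper_width: 1.001
finger_force: 0.0
```

```bash
python3 - <<'E'
from h import *
p,d,K,T=cam('top'); W=world(d,K,T); plan(.5505,.1135,.127,0)
print(cyl(W,.50,-.378,.12,.15))
p,d,K,T=cam('wrist'); W=world(d,K,T)
print('b',cyl(W,.55,.113,.120,.15))
E
```

```text
t 10.72 pinch [0.55   0.1115 0.1809] yaw -0.2 dp [ 1.9  0.3 53.9] ang [-0.1  0.1 -0.2] w 0.998 q [-0.72  0.32  0.57  1.67 -0.18  1.21 -0.11]
(463, array([ 0.501 , -0.3775,  0.131 ]), array([0.0364, 0.0364, 0.0168]), array([ 0.501 , -0.3779]), 0.0206, np.float64(0.1353))
b (3857, array([0.5508, 0.1165, 0.1264]), array([0.0334, 0.0335, 0.0093]), array([0.5506, 0.1153]), 0.0195, np.float64(0.1295))
```

Emit:
play_rows(grip=[0,0,0,0,0.9,0.9,0.9,0.9,0.9,0.9,0.9], dp=[[2,0.5,25],[2,0.5,54],[2,0.5,54],[2,0.5,54],[2,0.5,54],[2,0.5,54],[2,0.5,54],[2,0.5,54],[2,0.5,54],[2,0.5,54],[2,0.5,54]], angular=[[0,0,0],[0,0,0],[0,0,0],[0,0,0],[0,0,0],[0,0,0],[0,0,0],[0,0,0],[0,0,0],[0,0,0],[0,0,0]])

```text
time_s: 12.15
eef_pos: [0.5513, 0.116, 0.2827]
tcp_rot: [2.221, 2.221, 0.002]
contact_force: [-1.1, 0.5, 5.2]
gripper_width: 0.396
finger_force: 69.5
```

```bash
python3 - <<'E'
from h import *
plan(.485,-.263,.31,0)
E
```

```text
t 12.15 pinch [0.5515 0.1161 0.128 ] yaw 0.0 dp [-378.8  -66.1 -182.3] ang [ 0.1 -0.   0. ] w 0.396 q [-0.71  0.38  0.55  1.73 -0.22  1.1  -0.08]
```

Emit:
play_rows(grip=[0.9,0.9,0.9,0.9,0.9,0.9,0.9,0.9,0.9,0.9,0.9,0.9,0.9,0.9,0.9,0.9,0.9,0.9], dp=[[0,0,-10],[0,0,-40],[0,0,-80],[0,0,-125],[0,0,-165],[0,0,-185],[-15,-2,-190],[-50,-9,-190],[-90,-16,-190],[-135,-24,-190],[-180,-32,-190],[-225,-40,-190],[-270,-47,-190],[-310,-54,-190],[-345,-61,-190],[-368,-65,-190],[-379,-66,-190],[-379,-66,-190]], angular=[[0,0,0],[0,0,0],[0,0,0],[0,0,0],[0,0,0],[0,0,0],[0,0,0],[0,0,0],[0,0,0],[0,0,0],[0,0,0],[0,0,0],[0,0,0],[0,0,0],[0,0,0],[0,0,0],[0,0,0],[0,0,0]])

```text
time_s: 14.4
eef_pos: [0.4844, -0.2637, 0.4711]
tcp_rot: [-2.222, -2.219, 0.001]
contact_force: [0.5, 0.5, -2.2]
gripper_width: 0.4
finger_force: 70.3
```

Emit:
play_rows(grip=[0.9,0.9,0.9,0.9,0.9,0.9,0.9,0.9,0.9,0.9,0.9,0.9], dp=[[0,0,20],[0,0,60],[0,0,105],[0,0,145],[0,0,170],[0,0,180],[0,0,185],[0,0,188],[0,0,190],[0,0,191],[0,0,191.5],[0,0,191.5]], angular=[[0,0,0],[0,0,0],[0,0,0],[0,0,0],[0,0,0],[0,0,0],[0,0,0],[0,0,0],[0,0,0],[0,0,0],[0,0,0],[0,0,0]])

```text
time_s: 15.9
eef_pos: [0.4854, -0.2635, 0.2819]
tcp_rot: [2.22, 2.22, 0.002]
contact_force: [-1.4, 1.5, 9.7]
gripper_width: 0.396
finger_force: 71.9
```

Emit:
play_rows(grip=[0.45,0.2,0,0,0,0,0,0,0,0,0,0,0,0,0,0,0], dp=[[0,0,0],[0,0,0],[0,0,0],[0,0,-20],[0,0,-55],[0,0,-80],[30,9,-80],[80,26,-80],[130,42,-80],[180,59,-80],[230,75,-80],[275,90,-80],[305,100,-80],[317,104,-80],[317,104,-30],[317,104,-30],[317,104,-30]], angular=[[0,0,0],[0,0,0],[0,0,0],[0,0,0],[0,0,0],[0,0,0],[0,0,0],[0,0,0],[0,0,0],[0,0,0],[0,0,0],[0,0,0],[0,0,0],[0,0,0],[0,0,0],[0,0,0],[0,0,0]])

```text
time_s: 18.02
eef_pos: [0.5891, 0.0526, 0.3116]
tcp_rot: [2.223, 2.219, 0.0]
contact_force: [0.2, 0.5, 0.1]
gripper_width: 0.997
finger_force: 0.0
```

```bash
python3 - <<'E'
from h import *
p,d,K,T=cam('top'); W=world(d,K,T)
print(cyl(W,.50,-.378,.12,.15),cyl(W,.485,-.263,.115,.15))
plan(.5893,.0535,.032,0)
p,d,K,T=cam('wrist'); cv2.imwrite('pics/w3.png',p); W=world(d,K,T); np.savez('w3.npz',p=p,d=d,K=K,T=T)
print('old',cyl(W,.589,.0535,.056,.08,.02)); print('body',cyl(W,.589,.0535,.012,.04,.02))
hsv=cv2.cvtColor(p,cv2.COLOR_BGR2HSV)
for lo,hi in (((60,80,60),(90,255,255)),((22,150,100),(35,255,255))):
    m=cv2.inRange(hsv,lo,hi); n,_,st,_=cv2.connectedComponentsWithStats(m)
    for s in st[1:][st[1:,4]>300]:
        M=np.zeros_like(m);M[s[1]:s[1]+s[3],s[0]:s[0]+s[2]]=1; P=W[(m>0)&(M>0)]; P=P[abs(P[:,2])<.012]
        c,rr=cv2.minEnclosingCircle(P[:,:2].astype(np.float32)); lo_,hi_=np.percentile(P,[1,99],axis=0); print(s,c,rr,((lo_+hi_)/2).round(4),(hi_-lo_).round(4),np.median(P[:,2]))
E
```

```text
(462, array([ 0.5011, -0.3776,  0.1307]), array([0.0365, 0.0363, 0.0174]), array([ 0.5011, -0.3782]), 0.0205, np.float64(0.1351)) (377, array([ 0.4858, -0.2656,  0.1254]), array([0.0335, 0.034 , 0.0143]), array([ 0.486 , -0.2661]), 0.0192, np.float64(0.1278))
t 18.07 pinch [0.5898 0.0527 0.1574] yaw -0.1 dp [  0.8  -0.4 125.4] ang [ 0.1 -0.  -0.1] w 1.0 q [-0.64  0.43  0.66  1.62 -0.28  1.19  0.07]
old (620, array([0.5896, 0.0558, 0.0619]), array([0.0159, 0.0155, 0.008 ]), array([0.5899, 0.0549]), 0.0094, np.float64(0.0644))
body (365, array([0.5896, 0.0639, 0.026 ]), array([0.026 , 0.0097, 0.0268]), array([0.5897, 0.0563]), 0.014, np.float64(0.0275))
[  202    84   119   123 11159] (0.5460408926010132, 0.11267776042222977) 0.045176684856414795 [0.5465 0.1138 0.0016] [0.0828 0.0822 0.005 ] 0.0024268729394157362
[ 208  231  106   97 7943] (0.5399459004402161, 0.003993199672549963) 0.045246805995702744 [0.5402 0.0057 0.0017] [0.0827 0.0827 0.0044] 0.002444224653170568
[ 284  188   68   60 1958] (0.5882828831672668, 0.0563378669321537) 0.027264149859547615 [0.5883 0.0607 0.0018] [0.0513 0.0432 0.0065] 0.0023486874450454887
```

View pics/w3.png

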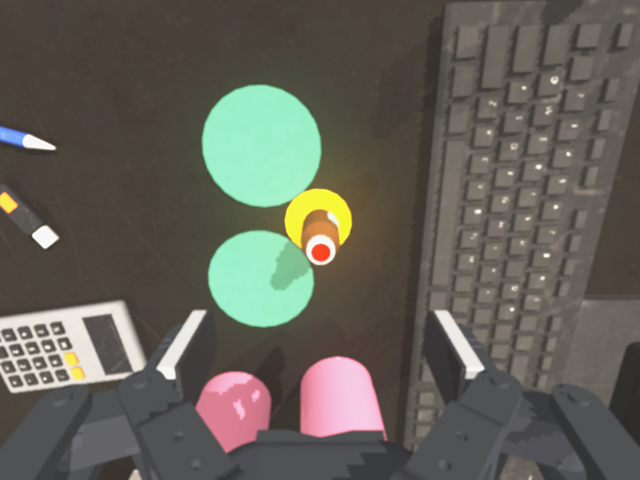

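Both bottles stand in the tray, at (.501,-.378) and (.486,-.266). The wrist view shows the empty mats at (262,145) and (261,278), and the old standard with its red dot at (320,252) on the yellow mat.

Emit:
play_rows(grip=[0.35,0.35,0.35,0.35,0.35,0.35,0.35,0.9,0.9,0.9,0.9,0.9,0.9,0.9], dp=[[1,-0.5,0],[1,-0.5,20],[1,-0.5,60],[1,-0.5,95],[1,-0.5,115],[1,-0.5,126],[1,-0.5,126],[1,-0.5,126],[1,-0.5,126],[1,-0.5,126],[1,-0.5,126],[1,-0.5,126],[1,-0.5,126],[1,-0.5,126]], angular=[[0,0,0],[0,0,0],[0,0,0],[0,0,0],[0,0,0],[0,0,0],[0,0,0],[0,0,0],[0,0,0],[0,0,0],[0,0,0],[0,0,0],[0,0,0],[0,0,0]], newtons=40)

```text
time_s: 19.88
eef_pos: [0.5889, 0.0549, 0.1855]
tcp_rot: [2.221, 2.221, 0.003]
contact_force: [-0.3, -0.2, 6.8]
gripper_width: 0.314
finger_force: 39.3
```

```bash
python3 - <<'E'
from h import *
plan(.4686,.312,.032,0)
E
```

```text
t 19.88 pinch [0.5892 0.0549 0.0308] yaw 0.0 dp [ 257.1 -120.3   -1.3] ang [ 0.1 -0.   0. ] w 0.314 q [-0.59  0.57  0.59  1.73 -0.38  0.95  0.15]
```

Emit:
play_rows(grip=[0.9,0.9,0.9,0.9,0.9,0.9,0.9,0.9,0.9,0.9,0.9,0.9,0.9,0.9,0.9,0.9,0.9,0.9,0.9,0.9], dp=[[0,0,-10],[0,0,-40],[0,0,-70],[5,-2,-90],[30,-14,-90],[65,-30,-90],[105,-49,-90],[145,-68,-90],[185,-87,-90],[220,-103,-90],[245,-115,-90],[257,-120,-90],[257,-120,-80],[257,-120,-50],[257,-120,-25],[257,-120,-10],[257,-120,-4],[257,-120,-1],[257,-120,0],[257,-120,0]], angular=[[0,0,0],[0,0,0],[0,0,0],[0,0,0],[0,0,0],[0,0,0],[0,0,0],[0,0,0],[0,0,0],[0,0,0],[0,0,0],[0,0,0],[0,0,0],[0,0,0],[0,0,0],[0,0,0],[0,0,0],[0,0,0],[0,0,0],[0,0,0]])

```text
time_s: 22.38
eef_pos: [0.469, 0.3118, 0.1855]
tcp_rot: [2.222, 2.221, 0.003]
contact_force: [-1.1, -1.3, 5.1]
gripper_width: 0.312
finger_force: 39.9
```

Emit:
play_rows(grip=[0.55,0.5,0.5,0.5,0.5,0.5,0.35,0.35,0.35,0.35,0.35,0.35,0.35], dp=[[0,0,0],[0,0,0],[0,0,0],[0,0,-15],[0,0,-55],[0,0,-100],[2,20,-120],[5,60,-120],[8,95,-120],[9,109,-120],[9,109,-120],[9,109,-120],[9,109,-120]], angular=[[0,0,0],[0,0,0],[0,0,0],[0,0,0],[0,0,0],[0,0,0],[0,0,0],[0,0,0],[0,0,0],[0,0,0],[0,0,0],[0,0,0],[0,0,0]])

```text
time_s: 24.0
eef_pos: [0.5766, 0.3212, 0.3046]
tcp_rot: [-2.22, -2.222, -0.0]
contact_force: [0.4, 0.1, 0.0]
gripper_width: 0.647
finger_force: 0.0
```

```bash
python3 - <<'E'
from h import *
p,d,K,T=cam('top'); W=world(d,K,T)
print('old top',cyl(W,.4688,.3118,.05,.08,.02))
plan(.578,.3215,.028,0)
p,d,K,T=cam('wrist'); cv2.imwrite('pics/w4.png',p); W=world(d,K,T)
print('fresh',cyl(W,.578,.3215,.052,.08,.02)); print('table z',np.median(W[(abs(W[...,0]-.578)<.05)&(abs(W[...,1]-.37)<.02)][:,2]))
E
```

```text
old top (95, array([0.4694, 0.3079, 0.0595]), array([0.0169, 0.0158, 0.0183]), array([0.4689, 0.3073]), 0.0104, np.float64(0.063))
t 24.05 pinch [0.5767 0.3213 0.1498] yaw 0.0 dp [  0.2   1.3 121.8] ang [-0. -0.  0.] w 0.652 q [-0.94  0.57  0.57  1.42 -0.31  1.24 -0.34]
fresh (661, array([0.5781, 0.3249, 0.0587]), array([0.0156, 0.0156, 0.0087]), array([0.578 , 0.3244]), 0.0092, np.float64(0.0614))
table z -0.0006496298573834824
```

View pics/w4.png

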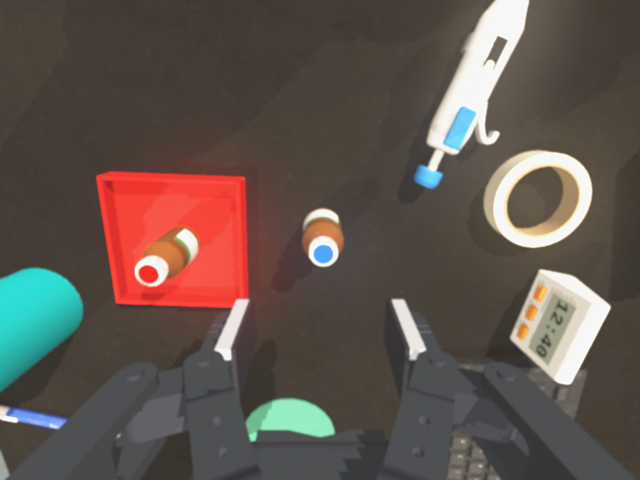

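The old standard stands in the red tray (dot at (150,273)), and the fresh one has its blue dot at (323,253). Picking the fresh one.

Emit:
play_rows(grip=[0.35,0.35,0.35,0.35,0.35,0.35,0.9,0.9,0.9,0.9,0.9,0.9,0.9], dp=[[1.5,1.3,20],[1.5,1.3,60],[1.5,1.3,95],[1.5,1.3,115],[1.5,1.3,122],[1.5,1.3,122],[1.5,1.3,122],[1.5,1.3,122],[1.5,1.3,122],[1.5,1.3,122],[1.5,1.3,122],[1.5,1.3,122],[1.5,1.3,122]], angular=[[0,0,0],[0,0,0],[0,0,0],[0,0,0],[0,0,0],[0,0,0],[0,0,0],[0,0,0],[0,0,0],[0,0,0],[0,0,0],[0,0,0],[0,0,0]], newtons=40)

```text
time_s: 25.72
eef_pos: [0.5792, 0.3226, 0.1837]
tcp_rot: [2.221, 2.221, 0.004]
contact_force: [0.4, -0.6, 6.4]
gripper_width: 0.311
finger_force: 39.8
```

```bash
python3 - <<'E'
from h import *
plan(.5875,.0545,.031,0)
E
```

```text
t 25.73 pinch [0.5796 0.3229 0.029 ] yaw 0.0 dp [-268.1    8.2   -2.4] ang [ 0.1 -0.1  0. ] w 0.311 q [-0.91  0.7   0.52  1.51 -0.38  1.03 -0.29]
```

Emit:
play_rows(grip=[0.9,0.9,0.9,0.9,0.9,0.9,0.9,0.9,0.9,0.9,0.9,0.9,0.9,0.9,0.9,0.9,0.9,0.9,0.9,0.9], dp=[[0,0,-10],[0,0,-40],[0,0,-70],[-5,0,-90],[-30,1,-90],[-70,2,-90],[-110,3,-90],[-155,4,-90],[-195,6,-90],[-230,7,-90],[-255,8,-90],[-268,8,-90],[-268,8,-80],[-268,8,-50],[-268,8,-25],[-268,8,-10],[-268,8,-6],[-268,8,-3],[-268,8,-2.5],[-268,8,-2.5]], angular=[[0,0,0],[0,0,0],[0,0,0],[0,0,0],[0,0,0],[0,0,0],[0,0,0],[0,0,0],[0,0,0],[0,0,0],[0,0,0],[0,0,0],[0,0,0],[0,0,0],[0,0,0],[0,0,0],[0,0,0],[0,0,0],[0,0,0],[0,0,0]])

```text
time_s: 28.22
eef_pos: [0.5871, 0.0547, 0.1866]
tcp_rot: [2.221, 2.222, 0.003]
contact_force: [-5.1, 0.2, 9.8]
gripper_width: 0.315
finger_force: 40.3
```

Emit:
play_rows(grip=[0.55,0.4,0.4,0.4,0.4,0.4,0.2,0,0,0], dp=[[0,0,0],[0,0,0],[0,0,0],[0,0,-15],[0,0,-55],[0,0,-100],[0,0,-140],[0,0,-140],[0,0,-140],[0,0,-140]], angular=[[0,0,0],[0,0,0],[0,0,0],[0,0,0],[0,0,0],[0,0,0],[0,0,0],[0,0,0],[0,0,0],[0,0,0]])

```text
time_s: 29.48
eef_pos: [0.5863, 0.0545, 0.3237]
tcp_rot: [-2.221, -2.221, 0.003]
contact_force: [-0.4, 0.2, -0.3]
gripper_width: 0.997
finger_force: 0.0
```

```bash
cat >> h.py <<'E'
def mats(p,W):
    """mat centres by circle through boundary points nearest expected (from coloured depth points, RANSAC-free least squares on hull)"""
    from scipy.optimize import least_squares
    hsv=cv2.cvtColor(p,cv2.COLOR_BGR2HSV); out={}
    for n,c,rad,lo,hi in (('L',(.546,.111),.044,(60,80,40),(90,255,255)),('R',(.5395,.003),.044,(60,80,40),(90,255,255)),('Y',(.5877,.0545),.026,(22,130,60),(35,255,255))):
        m=(cv2.inRange(hsv,lo,hi)>0)&(np.hypot(W[...,0]-c[0],W[...,1]-c[1])<rad+.012)&(abs(W[...,2])<.02)
        P=W[m][:,:2]
        if len(P)<50: continue
        h=cv2.convexHull(P.astype(np.float32))[:,0]
        s=least_squares(lambda q:np.hypot(*(h-q).T)-rad,c,loss='soft_l1',f_scale=.001); out[n]=s.x.round(4)
    return out
E
python3 - <<'E'
from h import *
plan(.4865,-.2645,.127,0)
p,d,K,T=cam('top'); W=world(d,K,T); print('top',mats(p,W),'fresh',cyl(W,.5875,.0535,.056,.08,.02)); q=p[160:245,230:345]
print('b',cyl(W,.486,-.265,.115,.15),'w',cyl(W,.501,-.378,.12,.15))
p,d,K,T=cam('wrist'); W=world(d,K,T); print('wrist',mats(p,W),'fresh',cyl(W,.588,.055,.056,.08,.02))
o=np.zeros((480,800,3),np.uint8); o[:480,:460]=p[:,160:620]; q=cv2.resize(q,None,fx=2.9,fy=2.9); o[:q.shape[0],462:462+q.shape[1]]=q; cv2.imwrite('pics/w5.png',o)
E
```

```text
t 29.48 pinch [0.586  0.0544 0.169 ] yaw 0.0 dp [-318.9  -99.7   42.3] ang [-0.1  0.   0. ] w 0.997 q [-0.65  0.41  0.66  1.61 -0.26  1.21  0.06]Traceback (most recent call last):
  File "<stdin>", line 3, in <module>
  File "h.py", line 30, in cyl
    lo,hi=np.percentile(P,[2,98],axis=0); return len(P),((lo+hi)/2).round(4),(hi-lo).round(4),np.array(c).round(4),round(rr,4),np.median(P[:,2]).round(4)
          ~~~~~~~~~~~~~^^^^^^^^^^^^^^^^^
    return _quantile_unchecked(
        a, q, axis, out, overwrite_input, method, keepdims, weights)
    return _ureduce(a,
                    func=_quantile_ureduce_func,
    ...<5 lines>...
                    overwrite_input=overwrite_input,
                    method=method)
    r = func(a, **kwargs)
    result = _quantile(arr,
                       quantiles=q,
    ...<2 lines>...
                       out=out,
                       weights=wgt)
    slices_having_nans = np.isnan(arr[-1, ...])
                                  ~~~^^^^^^^^^
IndexError: index -1 is out of bounds for axis 0 with size 0
```

The arm hides the bottle from the top camera here, so I'll use the wrist only.

```bash
python3 - <<'E'
from h import *
p,d,K,T=cam('wrist'); W=world(d,K,T); print('wrist',mats(p,W),'fresh cap',cyl(W,.588,.055,.056,.08,.02))
cv2.imwrite('pics/w5.png',p)
p,d,K,T=cam('top'); W=world(d,K,T); print('top',mats(p,W),'b',cyl(W,.486,-.265,.115,.15),'w',cyl(W,.501,-.378,.12,.15))
E
```

```text
wrist {'L': array([0.546 , 0.1134]), 'R': array([0.5398, 0.0044]), 'Y': array([0.5885, 0.057 ])} fresh cap (573, array([0.5873, 0.0569, 0.062 ]), array([0.0158, 0.0157, 0.0081]), array([0.5874, 0.0565]), 0.0091, np.float64(0.0645))
top {'R': array([0.5394, 0.0022]), 'Y': array([0.5884, 0.0529])} b (380, array([ 0.4858, -0.2652,  0.1242]), array([0.0335, 0.0338, 0.0151]), array([ 0.4861, -0.2665]), 0.0193, np.float64(0.128)) w (461, array([ 0.5011, -0.3773,  0.1312]), array([0.0364, 0.0356, 0.0165]), array([ 0.5012, -0.3782]), 0.0204, np.float64(0.1351))
```

View pics/w5.png

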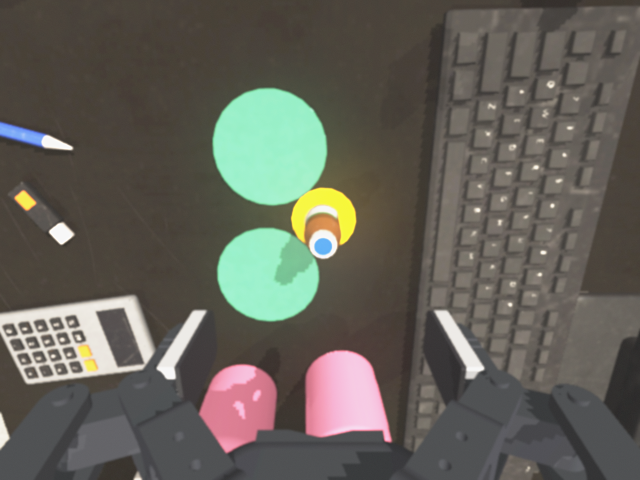

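The fresh bottle (blue dot at (323,246)) stands centred on the yellow mat, within 1 mm. Next I'll bring brown back.

Emit:
play_rows(grip=[0,0,0,0,0,0,0,0,0,0,0,0,0], dp=[[0,0,-40],[-20,-6,-50],[-65,-20,-50],[-115,-36,-50],[-165,-52,-50],[-215,-67,-50],[-265,-83,-50],[-305,-95,-50],[-320,-100,-50],[-320,-100,-12],[-320,-100,-12],[-320,-100,-12],[-320,-100,-12]], angular=[[0,0,0],[0,0,0],[0,0,0],[0,0,0],[0,0,0],[0,0,0],[0,0,0],[0,0,0],[0,0,0],[0,0,0],[0,0,0],[0,0,0],[0,0,0]])

```text
time_s: 31.25
eef_pos: [0.4873, -0.2654, 0.3379]
tcp_rot: [2.219, 2.222, 0.001]
contact_force: [0.4, 0.1, -0.2]
gripper_width: 1.004
finger_force: 0.0
```

```bash
python3 - <<'E'
from h import *
plan(.486,-.266,.127,0)
p,d,K,T=cam('wrist'); W=world(d,K,T); print('b',cyl(W,.486,-.265,.115,.15)); print('w',cyl(W,.501,-.378,.123,.15)) if (W[...,1]<-.36).any() else 0
p,d,K,T=cam('top'); W=world(d,K,T); print('top',mats(p,W),'fresh',cyl(W,.5875,.0535,.056,.08,.02))
E
```

```text
t 31.25 pinch [ 0.4875 -0.2655  0.1832] yaw 0.1 dp [-0.6 -1.4 56.2] ang [0.1 0.  0.1] w 1.004 q [-0.21  0.35  0.81  1.69 -0.27  1.22  0.67]
b (3886, array([ 0.4855, -0.2629,  0.1237]), array([0.0335, 0.0335, 0.013 ]), array([ 0.4856, -0.2642]), 0.0195, np.float64(0.1286))
w (1080, array([ 0.5   , -0.3623,  0.1298]), array([0.0343, 0.0117, 0.0127]), array([ 0.5009, -0.3721]), 0.0197, np.float64(0.1306))
top {'L': array([0.546 , 0.1102]), 'R': array([0.5395, 0.0023]), 'Y': array([0.5879, 0.0536])} fresh (69, array([0.5874, 0.054 , 0.0635]), array([0.0154, 0.0151, 0.0076]), array([0.5875, 0.0541]), 0.0087, np.float64(0.0636))
```

Emit:
play_rows(grip=[0,0,0,0,0.9,0.9,0.9,0.9,0.9,0.9,0.9], dp=[[-0.5,-1,25],[-0.5,-1,56],[-0.5,-1,56],[-0.5,-1,56],[-0.5,-1,56],[-0.5,-1,56],[-0.5,-1,56],[-0.5,-1,56],[-0.5,-1,56],[-0.5,-1,56],[-0.5,-1,56]], angular=[[0,0,0],[0,0,0],[0,0,0],[0,0,0],[0,0,0],[0,0,0],[0,0,0],[0,0,0],[0,0,0],[0,0,0],[0,0,0]], newtons=70)

```text
time_s: 32.72
eef_pos: [0.486, -0.2663, 0.2817]
tcp_rot: [2.221, 2.221, 0.001]
contact_force: [-1.0, 0.9, 6.4]
gripper_width: 0.399
finger_force: 69.4
```

```bash
python3 - <<'E'
from h import *
plan(.546,.1114,.128,0)
E
```

```text
t 32.73 pinch [ 0.4862 -0.2664  0.127 ] yaw 0.0 dp [377.7  60.1  -1.1] ang [0.1 0.  0. ] w 0.399 q [-0.18  0.41  0.78  1.76 -0.32  1.11  0.71]
```

Emit:
play_rows(grip=[0.9,0.9,0.9,0.9,0.9,0.9,0.9,0.9,0.9,0.9,0.9,0.9,0.9,0.9,0.9,0.9,0.9,0.9], dp=[[0,0,-10],[0,0,-40],[0,0,-80],[0,0,-125],[0,0,-165],[0,0,-185],[15,2,-190],[50,8,-190],[90,14,-190],[135,21,-190],[180,28,-190],[225,36,-190],[270,43,-190],[310,49,-190],[345,55,-190],[368,59,-190],[378,60,-190],[378,60,-190]], angular=[[0,0,0],[0,0,0],[0,0,0],[0,0,0],[0,0,0],[0,0,0],[0,0,0],[0,0,0],[0,0,0],[0,0,0],[0,0,0],[0,0,0],[0,0,0],[0,0,0],[0,0,0],[0,0,0],[0,0,0],[0,0,0]])

```text
time_s: 34.98
eef_pos: [0.5456, 0.1118, 0.4704]
tcp_rot: [2.221, 2.221, -0.001]
contact_force: [0.9, -0.3, -3.1]
gripper_width: 0.396
finger_force: 70.4
```

Emit:
play_rows(grip=[0.9,0.9,0.9,0.9,0.9,0.9,0.9,0.9,0.9,0.9,0.9], dp=[[0,0,20],[0,0,60],[0,0,105],[0,0,145],[0,0,170],[0,0,180],[0,0,185],[0,0,188],[0,0,189.5],[0,0,189.5],[0,0,189.5]], angular=[[0,0,0],[0,0,0],[0,0,0],[0,0,0],[0,0,0],[0,0,0],[0,0,0],[0,0,0],[0,0,0],[0,0,0],[0,0,0]])

```text
time_s: 36.35
eef_pos: [0.5461, 0.1119, 0.2825]
tcp_rot: [2.221, 2.221, 0.003]
contact_force: [-1.7, -1.1, 7.2]
gripper_width: 0.398
finger_force: 71.4
```

```bash
python3 - <<'E'
from h import *
plan(.546,.1114,.128,0)
E
```

```text
t 36.35 pinch [0.5464 0.112  0.1278] yaw 0.0 dp [-0.5 -0.1 -0.2] ang [ 0.1 -0.   0. ] w 0.398 q [-0.73  0.37  0.58  1.75 -0.22  1.09 -0.07]
```

Emit:
play_rows(grip=[0.45,0.2,0,0,0,0,0,0,0,0,0,0,0,0,0,0,0,0,0,0], dp=[[0,0,0],[0,0,0],[0,0,0],[0,0,-20],[0,0,-55],[0,0,-85],[-30,-3,-85],[-80,-7,-85],[-140,-13,-85],[-200,-18,-85],[-260,-24,-85],[-320,-29,-85],[-380,-35,-85],[-430,-39,-85],[-470,-43,-85],[-490,-45,-85],[-490,-45,-85],[-490,-45,-55],[-490,-45,-55],[-490,-45,-55]], angular=[[0,0,0],[0,0,0],[0,0,0],[0,0,0],[0,0,0],[0,0,0],[0,0,0],[0,0,0],[0,0,0],[0,0,0],[0,0,0],[0,0,0],[0,0,0],[0,0,0],[0,0,0],[0,0,0],[0,0,0],[0,0,0],[0,0,0],[0,0,0]])

```text
time_s: 38.85
eef_pos: [0.5013, -0.3773, 0.337]
tcp_rot: [2.22, 2.223, 0.001]
contact_force: [0.0, -0.6, 0.7]
gripper_width: 1.001
finger_force: 0.0
```

```bash
python3 - <<'E'
from h import *
plan(.501,-.378,.132,0)
p,d,K,T=cam('wrist'); W=world(d,K,T); print('w',cyl(W,.501,-.378,.123,.15))
p,d,K,T=cam('top'); W=world(d,K,T); print('top',mats(p,W),'fresh',cyl(W,.5875,.0535,.056,.08,.02),'b',cyl(W,.546,.111,.12,.15))
E
```

```text
t 38.85 pinch [ 0.5014 -0.3773  0.1823] yaw 0.1 dp [-0.7 -0.4 50.3] ang [0.  0.  0.1] w 1.001 q [ 0.06  0.52  0.77  1.49 -0.37  1.29  0.87]
w (4668, array([ 0.5008, -0.3751,  0.1316]), array([0.0355, 0.0354, 0.0126]), array([ 0.5007, -0.3763]), 0.0205, np.float64(0.1362))
top {'L': array([0.5459, 0.1102]), 'R': array([0.5394, 0.0022]), 'Y': array([0.5877, 0.0536])} fresh (69, array([0.5874, 0.0541, 0.0634]), array([0.0151, 0.0152, 0.0081]), array([0.5877, 0.0544]), 0.0087, np.float64(0.0638)) b (353, array([0.5464, 0.1109, 0.1277]), array([0.0338, 0.0337, 0.0105]), array([0.5462, 0.1118]), 0.0192, np.float64(0.1289))
```

Brown is on the left mat, centred to about 1 mm. Now I'll grasp white.

Emit:
play_rows(grip=[0,0,0,0,0.9,0.9,0.9,0.9,0.9,0.9,0.9], dp=[[-1,-0.5,25],[-1,-0.5,50],[-1,-0.5,50],[-1,-0.5,50],[-1,-0.5,50],[-1,-0.5,50],[-1,-0.5,50],[-1,-0.5,50],[-1,-0.5,50],[-1,-0.5,50],[-1,-0.5,50]], angular=[[0,0,0],[0,0,0],[0,0,0],[0,0,0],[0,0,0],[0,0,0],[0,0,0],[0,0,0],[0,0,0],[0,0,0],[0,0,0]], newtons=70)

```text
time_s: 40.33
eef_pos: [0.5006, -0.3793, 0.2871]
tcp_rot: [2.22, 2.221, 0.001]
contact_force: [0.3, 0.8, 6.1]
gripper_width: 0.432
finger_force: 70.4
```

```bash
python3 - <<'E'
from h import *
plan(.5397,.0022,.133,0)
E
```

```text
t 40.33 pinch [ 0.5008 -0.3794  0.1324] yaw 0.0 dp [381.4  39.2  -0.8] ang [0.1 0.  0. ] w 0.432 q [ 0.07  0.56  0.75  1.55 -0.4   1.19  0.89]
```

Emit:
play_rows(grip=[0.9,0.9,0.9,0.9,0.9,0.9,0.9,0.9,0.9,0.9,0.9,0.9,0.9,0.9,0.9,0.9,0.9,0.9], dp=[[0,0,-10],[0,0,-40],[0,0,-80],[0,0,-125],[0,0,-165],[0,0,-185],[15,2,-190],[50,5,-190],[90,9,-190],[135,14,-190],[180,19,-190],[225,23,-190],[270,28,-190],[310,32,-190],[345,36,-190],[370,39,-190],[380.5,39,-190],[380.5,39,-190]], angular=[[0,0,0],[0,0,0],[0,0,0],[0,0,0],[0,0,0],[0,0,0],[0,0,0],[0,0,0],[0,0,0],[0,0,0],[0,0,0],[0,0,0],[0,0,0],[0,0,0],[0,0,0],[0,0,0],[0,0,0],[0,0,0]])

```text
time_s: 42.58
eef_pos: [0.5388, 0.0021, 0.4754]
tcp_rot: [-2.219, -2.223, 0.002]
contact_force: [-0.1, -0.6, -4.0]
gripper_width: 0.435
finger_force: 71.0
```

Emit:
play_rows(grip=[0.9,0.9,0.9,0.9,0.9,0.9,0.9,0.9,0.9,0.9,0.9], dp=[[0,0,20],[0,0,60],[0,0,105],[0,0,145],[0,0,170],[0,0,180],[0,0,185],[0,0,188],[0,0,189.5],[0,0,189.5],[0,0,189.5]], angular=[[0,0,0],[0,0,0],[0,0,0],[0,0,0],[0,0,0],[0,0,0],[0,0,0],[0,0,0],[0,0,0],[0,0,0],[0,0,0]])

```text
time_s: 43.95
eef_pos: [0.5397, 0.0013, 0.2879]
tcp_rot: [2.221, 2.221, 0.003]
contact_force: [-0.8, 0.7, 6.7]
gripper_width: 0.433
finger_force: 72.0
```

```bash
python3 - <<'E'
from h import *
plan(.5397,.0022,.133,0)
E
```

```text
t 43.95 pinch [0.54   0.0014 0.1332] yaw 0.0 dp [0.9 0.  0.2] ang [ 0.1 -0.   0. ] w 0.433 q [-0.59  0.33  0.64  1.79 -0.22  1.09  0.13]
```

Contact on the mat. I'll release, rise, back away towards the robot side, and check.

Emit:
play_rows(grip=[0.45,0.2,0,0,0,0,0,0,0,0,0,0,0,0,0], dp=[[0,0,0],[0,0,0],[0,0,0],[0,0,-20],[0,0,-55],[0,0,-110],[0,0,-150],[-30,0,-160],[-80,0,-160],[-140,0,-160],[-200,0,-160],[-260,0,-160],[-300,0,-160],[-300,0,-160],[-300,0,-160]], angular=[[0,0,0],[0,0,0],[0,0,0],[0,0,0],[0,0,0],[0,0,0],[0,0,0],[0,0,0],[0,0,0],[0,0,0],[0,0,0],[0,0,0],[0,0,0],[0,0,0],[0,0,0]])

```text
time_s: 45.82
eef_pos: [0.5395, -0.2982, 0.4463]
tcp_rot: [-2.221, -2.221, -0.0]
contact_force: [1.1, 0.8, -0.6]
gripper_width: 1.002
finger_force: 0.0
```

```bash
python3 - <<'E'
from h import *
p,d,K,T=cam('top'); W=world(d,K,T); cv2.imwrite('pics/t6.png',p)
print('top',mats(p,W)); print('fresh',cyl(W,.5875,.0535,.056,.08,.02)); print('b',cyl(W,.546,.111,.12,.15)); print('w',cyl(W,.54,.003,.128,.16)); print('old',cyl(W,.469,.310,.05,.08,.02))
E
```

```text
top {'L': array([0.5459, 0.1101]), 'R': array([0.5392, 0.0022]), 'Y': array([0.588 , 0.0538])}
fresh (68, array([0.5874, 0.054 , 0.0638]), array([0.0154, 0.0149, 0.0085]), array([0.5874, 0.054 ]), 0.0087, np.float64(0.0638))
b (357, array([0.5462, 0.111 , 0.1278]), array([0.0339, 0.0334, 0.0104]), array([0.5457, 0.1115]), 0.0194, np.float64(0.1288))
w (393, array([0.5398, 0.0013, 0.1364]), array([0.0353, 0.0352, 0.0098]), array([0.5404, 0.0017]), 0.0202, np.float64(0.1365))
old (96, array([0.4694, 0.3078, 0.059 ]), array([0.0174, 0.0174, 0.0179]), array([0.4691, 0.3077]), 0.0111, np.float64(0.0628))
```

View pics/t6.png

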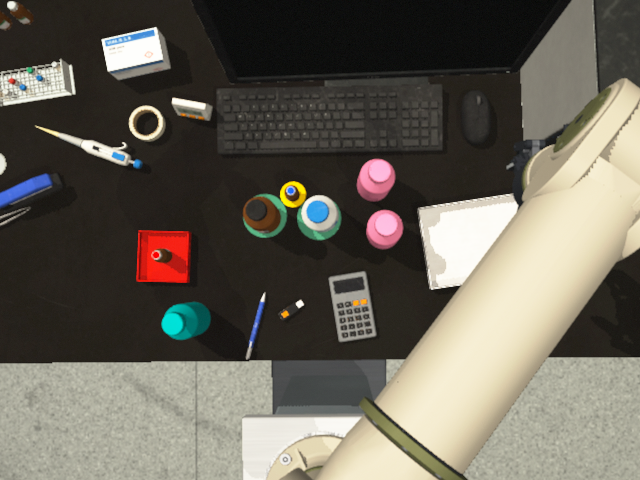

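All the bottles stand as asked: brown at (262,214), white at (319,215), fresh at (292,193) and old in the red tray at (160,256). The pink and turquoise bottles have not moved. Handing in.

```bash
python3 -c "
from plant import r
print(r.get_state()['contact_force']); print(r.sign_off())"
```

```text
[-0.25570254  0.97111134 -0.0165801 ]
the job is handed in; nothing more can be done
None
```

The job is handed in after about 46 s of robot time: the expired bottle stands in the red tray, the fresh one is on the middle of the yellow mat, and both big bottles are back upright on their own mats, each within about 1 mm of centre on the top camera.

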